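# Empty the bench offcut tipping bin into the tote

### The arm

A 7-joint arm with a two-finger parallel gripper is mounted at the origin on the work surface. World frame = base frame: x ahead of the robot, y to its left, z up, the work surface at z = 0. Lengths are in mm, angles in rad, forces in N, time in s.
With the tool pointing down it reaches from about 425 to 875 mm from the base axis. Payload 4.7 kg.
Tool frame: the origin (TCP) lies midway between the tips of the shut fingers; the grasp point (between the pads) lies 19 mm behind it; z points along the fingers, y is the line along which they close (so a half turn about z gives the same grasp; the last joint's range is limited). The gripper opens to 87 mm and grips with 3 to 60 N. Pads are 19 mm wide; open, the fingers measure 117 mm over their backs; the gripper's body (75 mm by 190 mm) begins 51 mm behind the grasp point.
Start: joints at [-1.209, 0.321, -0.07, 1.45, 0.023, 1.371, -0.057], TCP at [221.568, 611.092, 222.587] pointing down, gripper open.
Joint ranges: [-2.86, 2.86], [-0.3, 2.09], [-1.38, 1.24], [0.06, 2.45], [-1.56, 4.7], [0.09, 2.05], [-2.69, 2.69]. Speed limits (rad/s): [2.57, 2.57, 3.14, 3.14, 3.14, 3.14, 3.14].

### API

Orientations are given as a rotation vector (axis times angle).
In Python, from plant import bot, planner, readout, grab_frame, camera_params gives the robot as it stands. The module is installed in compiled form; this text tells all that it offers. Calls block until the motion is done:
- bot.reach(position, orientation): joint-space move of the TCP to a pose.
- bot.move_l(position, vel=150, attitude=None, threshold=None): straight line of the TCP; attitude=None keeps the orientation; vel is the mean speed in mm/s. With threshold (N) it stops when the force on the tool has changed by that much, and returns True; else False.
- bot.move_joints(angles): joint-space move.
- bot.grip(opening): finger opening in mm; the grip force is fixed at half the most; returns when the fingers have stopped.
- bot.hold(seconds).
- planner.inverse_kinematics(position, orientation): joint angles nearest the present ones, or None.
- readout.sense(): the state.
- grab_frame(name): name is "scene" or "top" or "wrist"; returns (picture, depth): 420x560x3 uint8, red, green, blue; 420x560 float32, mm along the optical axis (not along the pixel's ray), 0 where there is no reading.
- camera_params(name): a dict with "camera_matrix" (3x3 intrinsics, pixels), "pose" (4x4, takes a point from camera to world coordinates). Camera axes: x right, y up, looking along -z (the intrinsics and any distortion apply to the point x, -y, -z); pixel columns grow to the right and rows downward; lengths in mm; the calibration is good to about 2 mm. The wrist camera is an equidistant fisheye: a pixel r from the principal point sees the ray r / f radians off the axis. A picture is of the moment at which its call begins: read the wrist's pose just before it. camera_params takes no time and is no camera call; for the wrist camera it gives the pose at the moment of the call.
A pose or a line that the arm cannot do raises bot.MotionError and nothing moves.
- bot.hand_in(): hands the job in; it is judged then, once.
The state is a dict: "time": time; "qpos": joint angles; "qvel": joint speeds; "tau": joint torques, N m; "tcp_pos": TCP position; "orientation": TCP orientation; "contact_force": force on the tool from outside, world axes, zero at the start; "ft_torque": the same for the moment, N m; "gripper_width": finger opening in mm; "gripper_force": force on a finger pad.
Only numpy, scipy, OpenCV 4.12 (cv2) and the standard library are available. Lean on these libraries where they do the work, as an engineer would, in place of code of your own. Each camera call takes 0.05 s, during which the arm holds its last target. There are 200 camera calls.

### The job

Bring the empty plywood tote up against the front of the tipping bin's stand, square and centred under the pouring lip, then tip the bin right over so that all three offcuts drop into the tote. Ease the bin back without letting it swing back by itself, until it is upright and clicked fully home in its catch. Leave the tote standing there with the offcuts in it, and do not disturb the other things on the bench.

Things in the scene. Friction and masses are not known exactly. Their poses are not given: they have to be found in the camera images.
- stand: Dark steel stand fixed to the bench, carrying the grey tipping bin. Origin: on the bench under the middle of the hinge. x along the hinge, z up; the bin pours to +y (front). Base x -115 to 115, y -135 to 20 mm; along its front edge (face at y = 20) a 30 mm high stop flange for the tote. Side plates at x = +-98, 146 mm tall. A spring plunger on the +x side bears on an index disc: the catch.
- hinge (a point): Centre of the bin's horizontal hinge axis (along the stand's x), 130 mm above the bench, fixed to the stand.
- skip (a joint): Bin angle, rad: 0 upright on its rest, in its catch; grows as it tips forward, stop at 1.92. Catch crest at 0.18, free of it above 0.35. Leaving 0 takes 6 to 10 N at the bar. The bin (about 0.8 kg) falls back by itself below about 1.3 and fast, forward above that, and so stays tipped. Coming back it tends to rest on the catch at about 0.35: press it down (1 to 3 N at the bar) till it snaps to 0.
- bar (a point): Centre of the bin's grab bar: black round bar, 14 mm thick, 128 mm clear between its arms, along the stand's x, turning with the bin. Stand frame: upright at y -165, z 255 mm (40 mm behind and above the back wall's top); it swings over the top (z 337) to y 174, z 242 fully tipped; radius 207 mm about the hinge. Can be pinched from above at any angle and turns between the fingers.
- lip (a point): Middle of the bin's pouring lip, turning with the bin. In the stand's frame: upright at y 35, z 180 mm; fully tipped at y 35, z 80 mm. The bin is 178 mm wide along x; upright its top is 216 mm above the bench.
- tote: Loose open plywood tray, 0.5 kg: 240 (its x) by 200 (its y) by 70 mm high, walls and floor 9 mm thick; starts empty, to the +y side of the stand. Origin: centre of its underside. A wall can be pinched from above and the tray dragged on the bench. In place, its axes lie along the stand's and its centre is at x 0, y 120 mm in the stand's frame (touching the stop flange).
- batten: Offcut of square pale batten, 38 x 75 x 38 mm, 0.055 kg, lying in the bin. Origin at its centre, long axis y.
- ply: Offcut of plywood strip, 45 x 75 x 18 mm, 0.04 kg, lying in the bin. Origin at its centre, long axis y.
- dowel: Offcut of pale round rod, 32 mm thick, 75 mm long, 0.045 kg, lying in the bin. Origin at its centre, long axis y.
- glue: Bystander: white glue bottle, 60 mm thick, 170 mm tall, standing. Origin: centre of its underside. Not to be disturbed.
- roll: Bystander: brown roll of abrasive, 100 mm across, 100 mm tall, standing. Origin: centre of its underside. Not to be disturbed.
- tin: Bystander: plain metal varnish tin, 72 mm across, 110 mm tall, standing. Origin: centre of its underside. Not to be disturbed.
Not all that is in view belongs to the job. Leave any purple look-alike of the dowel alone. What is shaped like the batten but turquoise is not meant.

How it is judged:
By the outcome, as a careful person would: the job done as asked, in the order asked, and still so for the second after the job is handed in, with the robot touching nothing.
It also fails if it takes over 70 s, if anything falls off the work surface, if the arm or the gripper's body presses on something with over 40 N, if the wrist force passes 120 N, or if a joint passes its speed limit or range.

## Working session

There is one attempt and no reset: what is moved stays moved. The work goes in short steps, each a Python script; the robot and the scene stay as the last script left them, time stands still between calls to the robot, and variables do not carry over. Pictures are saved under pics/ and viewed, at most 10 in all, crops included, and the job is handed in when it is done.

```bash
mkdir -p pics && python3 - <<'E'
from plant import *
import cv2,numpy as np
for n in("scene","top"):
    p,d=grab_frame(n);cv2.imwrite(f"pics/{n}1.png",p[:,:,::-1]);np.save(f"pics/{n}1.npy",d)
    c=camera_params(n);print(n,c);np.savez(f"pics/{n}.npz",K=c["camera_matrix"],T=c["pose"])
s=readout.sense();print(s)
E
```

```text
scene {'camera_matrix': array([[450.82852067,   0.        , 276.99586074],
       [  0.        , 450.82852067, 204.2089918 ],
       [  0.        ,   0.        ,   1.        ]]), 'pose': array([[ 5.50527676e-01, -6.65872189e-01,  5.03521107e-01,
         1.08726889e+03],
       [ 8.34696142e-01,  4.28792870e-01, -3.45570579e-01,
        -4.47884548e+02],
       [ 1.41995776e-02,  6.10533294e-01,  7.91863289e-01,
         9.98970057e+02],
       [ 0.00000000e+00,  0.00000000e+00,  0.00000000e+00,
         1.00000000e+00]])}
top {'camera_matrix': array([[440.0843522 ,   0.        , 278.17050543],
       [  0.        , 440.0843522 , 207.78872825],
       [  0.        ,   0.        ,   1.        ]]), 'pose': array([[ 3.14177352e-03,  9.97628884e-01, -6.87512905e-02,
         4.87675538e+02],
       [-9.99982765e-01,  3.47529182e-03,  4.73201489e-03,
        -7.10840594e+01],
       [ 4.95972553e-03,  6.87352386e-02,  9.97622608e-01,
         1.35416308e+03],
       [ 0.00000000e+00,  0.00000000e+00,  0.00000000e+00,
         1.00000000e+00]])}
{'time': 0.1, 'qpos': array([-1.20891742,  0.32171661, -0.07008893,  1.4515601 ,  0.02259426,
        1.37074546, -0.05690901]), 'qvel': array([ 1.62683116e-03, -2.57613386e-03, -1.18815959e-03, -2.59732923e-03,
        1.74638349e-04, -9.71569673e-05,  1.40609785e-03]), 'tau': array([-2.61735950e-04, -4.92574131e+01, -4.05873125e-01, -3.13396454e+01,
       -6.43056957e-02,  3.95818159e-02,  9.14818020e-05]), 'tcp_pos': array([221.40390347, 610.62093609, 221.58827451]), 'orientation': array([-5.43472158e-01, -3.09402218e+00,  2.56081776e-03]), 'contact_force': array([ 0.22230874,  0.18469254, -0.88444133]), 'ft_torque': array([-0.04433459, -0.02723929,  0.03096124]), 'gripper_force': 0.0, 'gripper_width': 86.9099120168463}
```

View pics/scene1.png

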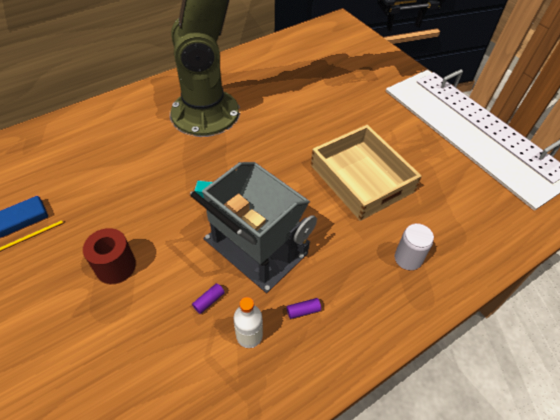

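View pics/top1.png

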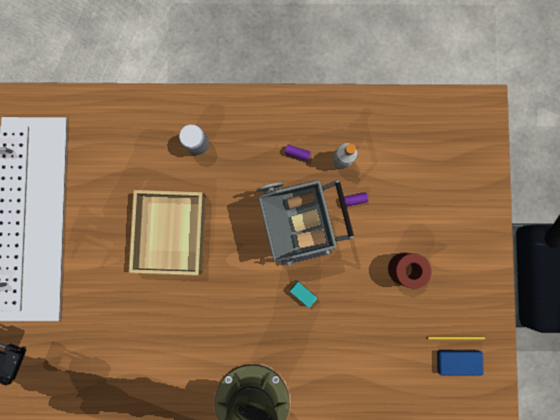

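The scene view shows the bin near (255,210), tote (365,170), tin (414,247), glue (248,322), roll (108,256) and the purple and turquoise decoys. In the top view the tote is centred at (166,232), the stand at about (300,222) with its bar at (344,210), and the bin pours to the left (+y). I'll fit the tote rim and the bar from both depth clouds, and enlarge both views.

```bash
cat > h.py <<'E'
import numpy as np,cv2
def cloud(n,d,K,T):
    v,u=np.mgrid[0:d.shape[0],0:d.shape[1]]
    P=np.stack([(u-K[0,2])/K[0,0]*d,-(v-K[1,2])/K[1,1]*d,-d],-1)
    W=P@T[:3,:3].T+T[:3,3]; W[d<=0]=np.nan
    return W
E
python3 - <<'E'
from h import *
for n in("top","scene"):
    f=np.load(f"pics/{n}.npz");W=cloud(n,np.load(f"pics/{n}1.npy"),f["K"],f["T"]);np.save(f"pics/{n}W.npy",W)
    X,Y,Z=W[...,0],W[...,1],W[...,2]
    img=cv2.imread(f"pics/{n}1.png")
    if n=="top": boxes={"tote":(120,180,215,285),"stand":(225,165,362,275),"tin":(175,115,212,165),"glue":(330,135,362,172),"roll":(385,245,438,295)}
    else: boxes={"tote":(305,120,425,220),"stand":(185,155,325,295),"tin":(392,220,440,275),"glue":(228,290,270,352),"roll":(78,225,140,285)}
    for k,(a,b,c,e) in boxes.items():
        w=W[b:e,a:c].reshape(-1,3);w=w[~np.isnan(w).any(1)];z=w[:,2]
        zt=np.percentile(z[z>15],98)
        print(n,k,"bench z",np.percentile(z,5).round(1),"top",zt.round(1),z.max().round(1))
        if k=="stand":
            s=w[(z>243)&(z<275)]; print(" bar n",len(s),cv2.minAreaRect(s[:,:2].astype(np.float32)),np.median(s[:,2]))
            s=w[(z>200)&(z<225)]; print(" bin top",len(s),cv2.minAreaRect(s[:,:2].astype(np.float32)))
            s=w[(z>20)&(z<300)]; print(" xy extents",s.min(0),s.max(0))
        else:
            s=w[(z>zt-12)]; print(" ",len(s),cv2.minAreaRect(s[:,:2].astype(np.float32)),s[:,2].mean())
t=cv2.imread("pics/top1.png")[170:280,120:370];cv2.imwrite("pics/tc.png",cv2.resize(t,(800,352),interpolation=cv2.INTER_CUBIC))
t=cv2.imread("pics/scene1.png")[120:300,190:430];cv2.imwrite("pics/sc.png",cv2.resize(t,(792,594),interpolation=cv2.INTER_CUBIC))
E
```

```text
top tote bench z -2.7 top 75.0 78.3
  1026 ((505.445556640625, 249.90469360351562), (202.22940063476562, 240.4007568359375), 88.39204406738281) 70.09429743764572
top stand bench z -3.6 top 261.8 266.5
 bar n 360 ((561.0455322265625, -239.8113250732422), (150.58969116210938, 19.359413146972656), 13.737133026123047) 260.52824291725574
 bin top 597 ((538.480224609375, -146.380859375), (183.3370819091797, 165.7179718017578), 14.670434951782227)
 xy extents [ 407.54167611 -328.88929801   20.30914387] [709.80388681 -17.66519803 266.51299177]
top tin bench z -3.5 top 114.9 118.3
  413 ((781.316650390625, 172.67430114746094), (65.0268783569336, 64.76692962646484), 29.73798942565918) 110.29828704317862
top glue bench z -3.3 top 173.3 175.9
  84 ((733.4955444335938, -272.96923828125), (26.635053634643555, 24.992446899414062), 4.901354789733887) 169.59349094096916
top roll bench z -3.5 top 104.5 107.2
  775 ((397.71923828125, -461.291015625), (98.16658020019531, 98.4549789428711), 63.2649040222168) 100.08873330606731
scene tote bench z -2.5 top 74.5 194.8
  1168 ((506.7503967285156, 149.1428680
[... 278 characters left out ...]
(539.6991577148438, -150.10255432128906), (184.3225860595703, 169.67857360839844), 13.16627311706543)
 xy extents [ 285.15862168 -318.27894688   20.04352158] [644.4013455  196.520534   265.06938389]
scene tin bench z -2.4 top 112.4 114.3
  567 ((781.1807861328125, 171.93353271484375), (65.35968017578125, 67.77760314941406), 43.481964111328125) 109.0992809220376
scene glue bench z -2.3 top 171.7 173.4
  166 ((734.7471923828125, -275.5888977050781), (25.943937301635742, 25.944089889526367), 13.729427337646484) 169.46051559189826
scene roll bench z -1.9 top 103.0 105.6
  1068 ((398.71881103515625, -462.95062255859375), (99.02262878417969, 100.90917205810547), 88.40752410888672) 99.7121616954596
```

View pics/tc.png

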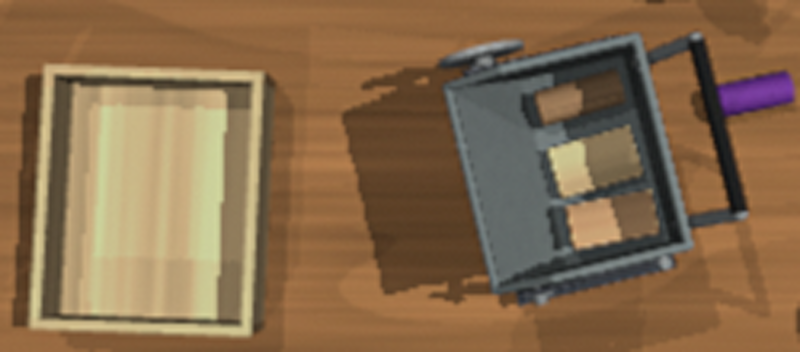

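View pics/sc.png

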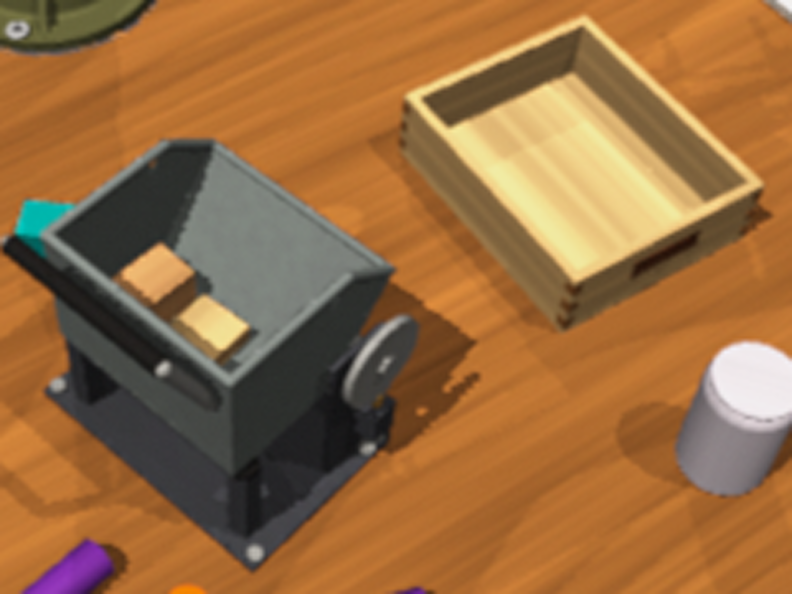

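Crops: the tote's long side lies almost along world x (corners (45,67), (270,72), (255,335), (30,327) in the top crop). The bar runs from (697,38) to (740,213), and the index disc at (480,55) marks the stand's +x side, so the stand's yaw is about +14°. I'll refine this, then go above the tote's front wall and check from close up.

```bash
cat >> h.py <<'E'
def fit():
    out=[]
    for n in("top","scene"):
        W=np.load(f"pics/{n}W.npy").reshape(-1,3);W=W[~np.isnan(W).any(1)]
        near=lambda c,r:W[np.hypot(W[:,0]-c[0],W[:,1]-c[1])<r]
        t=near((505,250),170);t=t[(t[:,2]>62)&(t[:,2]<82)];(tc,ts,ta)=cv2.minAreaRect(t[:,:2].astype(np.float32))
        b=near((562,-241),90);b=b[(b[:,2]>248)&(b[:,2]<272)];
        (bc,bs,ba)=cv2.minAreaRect(b[:,:2].astype(np.float32))
        vx,vy,x0,y0=cv2.fitLine(b[:,:2].astype(np.float32),cv2.DIST_HUBER,0,.01,.01).ravel()
        print(n,"tote",tc,ts,ta,"z",np.median(t[:,2]),"bar",bc,bs,ba,"line",np.degrees(np.arctan2(vy,vx))%180,x0,y0,"z",np.median(b[:,2]))
E
cat > r.py <<'E'
import numpy as np
from scipy.spatial.transform import Rotation as R
from plant import bot,planner,readout,grab_frame,camera_params
def down(yaw,flip=False):   # tool y along (-sin,cos) of yaw (deg), z down
    a=np.radians(yaw);s=-1 if flip else 1
    y=s*np.array([-np.sin(a),np.cos(a),0]);z=np.array([0,0,-1.]);x=np.cross(y,z)
    return R.from_matrix(np.stack([x,y,z],1)).as_rotvec()
E
python3 - <<'E'
from h import *;fit()
from r import *
for f in(0,1):
    for p,yw in(((508,345,80),-2),((469,128,40),14),((562,-241,236),14),((522,-81,320),14),((480,88,223),14)):
        q=planner.inverse_kinematics(p,down(yw,f));print(f,p,None if q is None else np.round(q,2))
E
```

```text
top tote (505.6996765136719, 250.0933380126953) (202.96713256835938, 240.1580810546875) 88.11365509033203 z 70.16844710631949 bar (561.3052368164062, -241.16033935546875) (150.40176391601562, 17.470354080200195) 12.93496322631836 line 13.611191 560.6889 -240.61575 z 260.61722197386916
scene tote (505.143310546875, 247.93603515625) (206.12757873535156, 244.5887451171875) 88.48723602294922 z 69.12475107452832 bar (563.2057495117188, -243.14898681640625) (151.2089080810547, 14.340785026550293) 13.78554916381836 line 14.121499 568.2089 -243.44014 z 260.789584066724
0 (508, 345, 80) [-0.72  0.35  0.09  1.71 -0.04  1.08  0.92]
0 (469, 128, 40) [-0.63  0.15  0.33  2.06 -0.06  0.94  1.55]
0 (562, -241, 236) [ 0.21  0.23  0.19  1.54 -0.04  1.37  2.21]
0 (522, -81, 320) [ 0.08  0.03  0.02  1.59 -0.    1.52  1.92]
0 (480, 88, 223) [-0.65 -0.04  0.41  1.85  0.02  1.32  1.57]
1 (508, 345, 80) [-1.    0.37  0.44  1.72 -0.18  1.09 -2.11]
1 (469, 128, 40) [-0.79  0.16  0.5   2.07 -0.1   0.94 -1.56]
1 (562, -241, 236) [ 0.26  0.23  0.12  1.54 -0.03  1.37 -0.94]
1 (522, -81, 320) [-0.18  0.02  0.29  1.6  -0.01  1.52 -1.22]
1 (480, 88, 223) [-0.76 -0.05  0.51  1.86  0.02  1.32 -1.58]
```

```bash
python3 - <<'E'
from r import *;import cv2
bot.reach([508.3,344.7,150],down(-1.7))
c=camera_params("wrist");p,d=grab_frame("wrist");cv2.imwrite("pics/w1.png",p[:,:,::-1]);np.savez("pics/w1.npz",d=d,K=c["camera_matrix"],T=c["pose"])
s=readout.sense();print(s["time"],s["tcp_pos"],c)
E
```

```text
1.625 [507.29550449 346.60115504 150.24669969] {'camera_matrix': array([[325.1922621 ,   0.        , 280.96812399],
       [  0.        , 325.1922621 , 215.49125723],
       [  0.        ,   0.        ,   1.        ]]), 'pose': array([[ 2.72739125e-02, -9.64909580e-01, -2.61162089e-01,
         4.36666485e+02],
       [ 9.99627685e-01,  2.65333367e-02,  6.36190052e-03,
         3.48580343e+02],
       [ 7.90842872e-04, -2.61238368e-01,  9.65273997e-01,
         3.12452664e+02],
       [ 0.00000000e+00,  0.00000000e+00,  0.00000000e+00,
         1.00000000e+00]])}
```

View pics/w1.png

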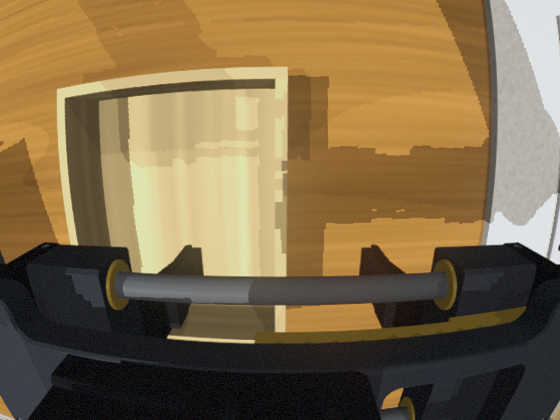

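The wall runs midway between the fingers (wall column 282, fingers at 190 and 372), so I'll pinch it and drag to a standoff 25 mm short of the flange.

```bash
cat >> r.py <<'E'
YAW=13.8;H=np.array([522.6,-81.8])
a=np.radians(YAW);EX=np.array([np.cos(a),np.sin(a)]);EY=np.array([-np.sin(a),np.cos(a)])
def st(x,y,z): return np.r_[H+x*EX+y*EY,z]
E
python3 - <<'E'
from r import *;import cv2
bot.move_l([508.3,344.7,40],vel=100,threshold=8)
bot.grip(3);s=readout.sense();print(s["gripper_width"],s["gripper_force"],s["tcp_pos"],s["contact_force"])
bot.move_l([506,330,40],vel=60)
bot.move_l(st(0,120+25+95.5,40),vel=90,attitude=down(YAW))
s=readout.sense();print(s["time"],s["gripper_width"],s["tcp_pos"],st(0,240.5,40),s["contact_force"])
for n in("top","scene"):
    p,d=grab_frame(n);cv2.imwrite(f"pics/{n}2.png",p[:,:,::-1]);c=camera_params(n)
    from h import cloud
    W=cloud(n,d,c["camera_matrix"],c["pose"]);np.save(f"pics/{n}W2.npy",W)
    w=W.reshape(-1,3);w=w[~np.isnan(w).any(1)]
    c0=st(0,145,0);t=w[(np.hypot(w[:,0]-c0[0],w[:,1]-c0[1])<165)&(w[:,2]>62)&(w[:,2]<80)];l=np.c_[(t[:,:2]-H)@EX,(t[:,:2]-H)@EY]
    l=l[l[:,1]>25]
    print(n,len(l),cv2.minAreaRect(l.astype(np.float32)),np.percentile(l,[1,99],axis=0))
p1=cv2.imread("pics/top2.png")[165:285,150:370]
cv2.imwrite("pics/t2c.png",cv2.resize(p1,(792,432),interpolation=cv2.INTER_CUBIC))
E
```

```text
8.777955607753631 30.000475994311273 [508.25117491 345.13318104  39.99627178] [ 0.38113804  1.22888556 -0.88406425]
6.6917 8.819005919026878 [465.13400644 151.69914351  39.96947904] [465.23270345 151.75779432  40.        ] [-0.81533118  0.39414433  0.23950266]
top 868 ((0.3713531494140625, 144.37210083007812), (240.64295959472656, 200.60633850097656), 0.06944958120584488) [[-119.35329104   44.27723897]
 [ 119.87884486  243.75979724]]
scene 681 ((-0.5143585205078125, 142.90292358398438), (243.70680236816406, 201.87210083007812), 0.04073367640376091) [[-119.97807577   43.25639679]
 [ 120.65409737  243.17740695]]
```

View pics/t2c.png

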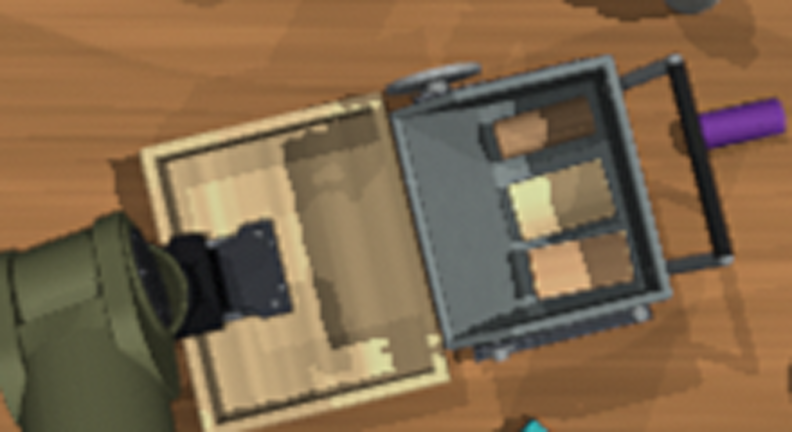

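The tote sits parallel to the bin and centred, with a small gap to go (near edge from (380,97) to (445,370)). I'll push gently to contact, release, and grasp the bar.

```bash
python3 - <<'E'
from r import *;import cv2
from h import cloud
p0=readout.sense()["contact_force"]
r=bot.move_l(st(0,210.5,40),vel=25,threshold=9)
s=readout.sense();print(r,s["time"],(s["tcp_pos"][:2]-H)@EX,(s["tcp_pos"][:2]-H)@EY,s["contact_force"],s["ft_torque"],"yaw",s["orientation"])
bot.grip(40);p=s["tcp_pos"]
bot.move_l([p[0],p[1],200],vel=200)
bot.move_l(st(0,200,330),vel=250)
for n in("top","scene"):
    p,d=grab_frame(n);cv2.imwrite(f"pics/{n}3.png",p[:,:,::-1]);c=camera_params(n)
    w=cloud(n,d,c["camera_matrix"],c["pose"]).reshape(-1,3);w=w[~np.isnan(w).any(1)]
    l=np.c_[(w[:,:2]-H)@EX,(w[:,:2]-H)@EY,w[:,2]]
    t=l[(abs(l[:,0])<150)&(l[:,1]>50)&(l[:,1]<240)&(l[:,2]>62)&(l[:,2]<80)]
    print(n,cv2.minAreaRect(t[:,:2].astype(np.float32)))
    b=l[(abs(l[:,0])<60)&(l[:,1]>-190)&(l[:,1]<-145)&(l[:,2]>246)&(l[:,2]<275)];k=np.polyfit(b[:,0],b[:,1],1)
    print(" bar",len(b),"slope deg",np.degrees(k[0]),"y0",k[1],"z top",np.percentile(b[:,2],90))
print(readout.sense()["time"])
E
```

```text
True 7.7333 -0.19011815953956288 216.706408836647 [-0.01347129  0.41160846  2.97791407] [-0.15926412 -0.12309643 -0.00963299] yaw [ 0.37663077 -3.11815072 -0.00453241]
top ((0.4566497802734375, 135.61769104003906), (240.33056640625, 171.1423797607422), 0.10778165608644485)
 bar 271 slope deg -0.08540889717233036 y0 -163.72908028536312 z top 263.9015953206633
scene ((-0.7723617553710938, 136.46636962890625), (172.0872802734375, 244.86512756347656), 89.81999969482422)
 bar 353 slope deg -0.02637148894938812 y0 -167.6232350852108 z top 263.1570182631217
10.2917
```

The contact position matches the model to about 1 mm (216.7 against 215.5), but the residual force was small, so I'll confirm with a gentle push by shut fingers on the front wall. Then I'll take the bar.

```bash
python3 - <<'E'
from r import *;import cv2
L=lambda s:(round((s["tcp_pos"][:2]-H)@EX,1),round((s["tcp_pos"][:2]-H)@EY,1),round(s["tcp_pos"][2],1))
bot.grip(0)
bot.move_l(st(0,265,120),vel=300);bot.move_l(st(0,265,40),vel=150)
f0=readout.sense()["contact_force"]
a=bot.move_l(st(0,228,40),vel=30,threshold=8);s=readout.sense();print(a,L(s),s["contact_force"]-f0)
a=bot.move_l(st(0,222,40),vel=30,threshold=10);s=readout.sense();print(a,L(s),s["contact_force"]-f0)
bot.move_l(st(0,262,40),vel=150);bot.move_l(st(0,230,330),vel=300)
bot.grip(60)
bot.move_l(st(0,-166,330),vel=300)
c=camera_params("wrist");p,d=grab_frame("wrist");cv2.imwrite("pics/w4.png",p[:,:,::-1])
s=readout.sense();print(s["time"],L(s),np.round(s["qpos"],2))
E
```

```text
True (np.float64(-0.2), np.float64(232.6), np.float64(39.8)) [0.47821954 1.64038639 1.02478761]
True (np.float64(-0.3), np.float64(232.8), np.float64(39.7)) [-0.10276802  1.95252973  1.32444011]
18.275 (np.float64(0.7), np.float64(-164.3), np.float64(330.2)) [-0.06  0.23  0.53  1.38 -0.12  1.57  2.27]
```

View pics/w4.png

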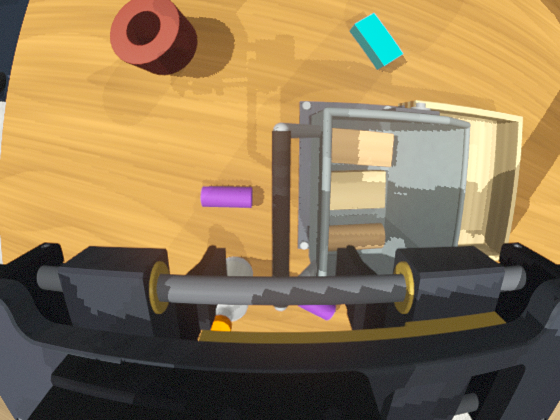

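The bar (column 281) lies midway between the fingers (215 and 350), and the second push stopped at the same place, so the tote is on the flange. Now I'll pinch the bar and tip the bin.

```bash
cat >> r.py <<'E'
L=lambda s:np.round([(s["tcp_pos"][:2]-H)@EX,(s["tcp_pos"][:2]-H)@EY,s["tcp_pos"][2]],1)
def bar(t,dy=0,dz=0):
    c,s=np.cos(t),np.sin(t)
    return st(0,-165*c+125*s+dy,130+165*s+125*c-19+dz)
def arc(ts,vel,thr=None,dy=0,dz=0):
    for t in ts:
        hit=bot.move_l(bar(t,dy,dz),vel=vel,threshold=thr);s=readout.sense()
        y,z=L(s)[1:]
        th=np.arctan2(z+19-dz-130,-(y-dy))-np.arctan2(125,165)
        print(round(t,2),hit,"th",round(th,3),"w",round(s["gripper_width"],1),"F",np.round(s["contact_force"],1),"t",s["time"])
        if np.linalg.norm(s["contact_force"])>45 or s["gripper_width"]<10: print("ABORT");break
E
python3 - <<'E'
from r import *
print(bot.move_l(st(0,-165,236),vel=120,threshold=8))
bot.grip(8);s=readout.sense();print(L(s),s["gripper_width"],s["gripper_force"],s["contact_force"],s["time"])
if s["gripper_width"]>12:
    arc(np.r_[0.08,0.16,0.26,0.38,0.52,0.68],60)
E
```

```text
False
[   0.  -163.7  236. ] 12.832591280019795 29.950128751806915 [-2.63495559  4.31256002  1.33078987] 20.0667
0.08 False th 0.08 w 13.0 F [ 1.6  1.8 -7.5] t 20.4917
0.16 False th 0.163 w 12.8 F [-0.3  2.6 -6.7] t 20.9167
0.26 False th 0.266 w 13.1 F [-1.6  3.7 -2.7] t 21.4083
0.38 False th 0.378 w 13.2 F [ 1.6 -2.2 -1.4] t 21.975
0.52 False th 0.514 w 13.0 F [ 1.3 -5.4  5.1] t 22.6083
0.68 False th 0.676 w 13.3 F [ 1.3 -4.9  6.2] t 23.3083
```

```bash
python3 - <<'E'
from r import *;import cv2
from h import cloud
arc(np.r_[0.84,1.0,1.16,1.32,1.48,1.64,1.78,1.86,1.91],100)
bot.hold(1.0)
c=camera_params("scene");p,d=grab_frame("scene");cv2.imwrite("pics/s5.png",p[:,:,::-1])
p2,_=grab_frame("top")
cv2.imwrite("pics/s5c.png",np.hstack([cv2.resize(p[100:300,180:440],(400,308)),cv2.resize(p2[150:300,130:325],(400,308))])[:,:,::-1])
s=readout.sense();print(s["contact_force"],s["time"])
E
```

```text
0.84 False th 0.842 w 13.5 F [ 0.8 -2.   6.1] t 23.7917
1.0 False th 1.001 w 13.0 F [ 1.5 -0.7  3.4] t 24.275
1.16 False th 1.16 w 13.0 F [ 3.1 -2.3  1.7] t 24.7583
1.32 False th 1.319 w 12.5 F [ 4.3 -0.   0.9] t 25.2417
1.48 False th 1.481 w 12.7 F [3.9 1.  1. ] t 25.725
1.64 False th 1.644 w 12.9 F [6.1 0.  0.1] t 26.2083
1.78 False th 1.791 w 12.3 F [ 6.  -1.9 -3.2] t 26.65
1.86 False th 1.872 w 12.7 F [ 6.4 -1.5 -2.4] t 26.9667
1.91 False th 1.922 w 12.7 F [ 7.3 -1.3 -2.3] t 27.2167
[ 6.59243425 -0.40890833 -2.28748013] 28.3167
```

View pics/s5c.png

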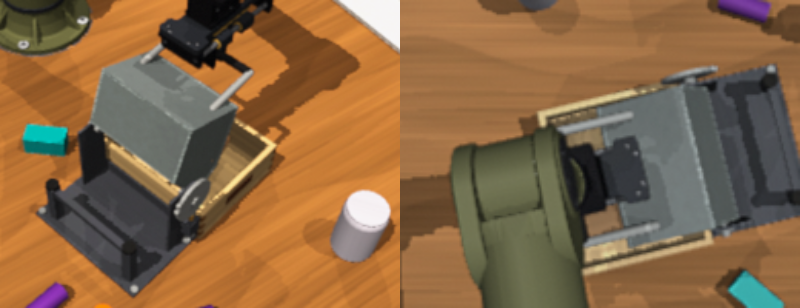

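The bin is fully tipped with the bar still held and the tote in place; the offcuts are hidden under the bin. Easing it back while still gripping the bar.

```bash
python3 - <<'E'
from r import *;import cv2
arc(np.r_[1.86,1.74,1.6,1.45,1.3,1.15,1.0,0.85,0.7,0.55,0.45],75)
arc(np.r_[0.35,0.25,0.17,0.1,0.04,0.0],40)
bot.hold(0.2)
arc([-0.02],20,thr=10)
arc([0.0],20)
p,d=grab_frame("scene");p2,_=grab_frame("top")
cv2.imwrite("pics/s6.png",np.hstack([cv2.resize(p[100:300,180:440],(400,308)),cv2.resize(p2[150:300,160:355],(400,308))])[:,:,::-1])
print(L(readout.sense()))
E
```

```text
1.86 False th 1.87 w 12.6 F [ 7.8 -0.9 -4.1] t 28.6083
1.74 False th 1.752 w 12.6 F [ 8.5 -1.7 -7.2] t 29.0917
1.6 False th 1.611 w 12.5 F [ 9.3 -3.7 -9.6] t 29.625
1.45 False th 1.461 w 12.3 F [ 10.9  -3.3 -14. ] t 30.1917
1.3 False th 1.314 w 12.2 F [  8.1  -2.9 -15.8] t 30.7583
1.15 False th 1.165 w 12.7 F [  6.   -2.  -14.4] t 31.325
1.0 False th 1.003 w 12.7 F [  5.3  -0.5 -23.8] t 31.8917
0.85 False th 0.85 w 12.3 F [  4.5   2.2 -28.7] t 32.4583
0.7 False th 0.701 w 12.4 F [  0.7   6.3 -27.3] t 33.025
0.55 False th 0.556 w 12.4 F [ -1.1   7.1 -22.1] t 33.5917
0.45 False th 0.456 w 12.7 F [ -2.7   7.2 -18.6] t 34.0167
0.35 False th 0.357 w 12.7 F [ -4.1   7.3 -15.5] t 34.6833
0.25 False th 0.261 w 13.0 F [ -4.2   8.7 -11.7] t 35.35
0.17 False th 0.176 w 12.9 F [ -4.4   6.  -13.8] t 35.9167
0.1 False th 0.103 w 12.8 F [ -1.9   4.8 -14.6] t 36.425
0.04 False th 0.048 w 13.1 F [ -4.5   6.9 -10. ] t 36.8833
0.0 False th 0.009 w 13.1 F [-5.9  7.7 -8.5] t 37.2417
-0.02 True th 0.008 w 12.9 F [-1.6 -0.2  6.6] t 37.65
0.0 False th 0.009 w 13.0 F [-8.1  6.1  1.2] t 38.2167
[  -1.3 -163.4  237.2]
```

View pics/s6.png

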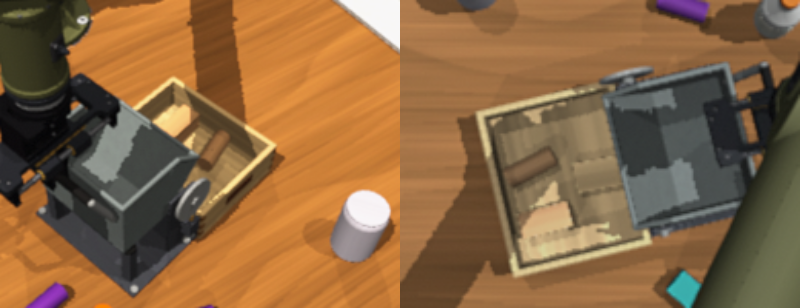

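The bin looks empty and home. I'll release, clear straight up and verify.

```bash
python3 - <<'E'
from r import *;import cv2
from h import cloud
bot.grip(45);s=readout.sense();p=s["tcp_pos"]
bot.move_l([p[0],p[1],340],vel=150)
bot.move_l(st(0,-60,420),vel=250)
bot.move_l(st(-60,330,360),vel=350)
ims=[]
for n in("top","scene"):
    p,d=grab_frame(n);c=camera_params(n);ims.append(p)
    w=cloud(n,d,c["camera_matrix"],c["pose"]).reshape(-1,3);w=w[~np.isnan(w).any(1)]
    l=np.c_[(w[:,:2]-H)@EX,(w[:,:2]-H)@EY,w[:,2]]
    t=l[(abs(l[:,0])<150)&(l[:,1]>50)&(l[:,1]<240)&(l[:,2]>62)&(l[:,2]<80)]
    print(n,cv2.minAreaRect(t[:,:2].astype(np.float32)))
    b=l[(abs(l[:,0])<60)&(l[:,1]>-190)&(l[:,1]<-145)&(l[:,2]>246)&(l[:,2]<275)];k=np.polyfit(b[:,0],b[:,1],1)
    print(" bar",len(b),"y0",k[1],"z top",np.percentile(b[:,2],90))
    for nm,c0 in(("tin",(781,172)),("glue",(734,-274)),("roll",(398,-462))):
        m=w[(np.hypot(w[:,0]-c0[0],w[:,1]-c0[1])<80)&(w[:,2]>85)];print(" ",nm,cv2.minAreaRect(m[:,:2].astype(np.float32))[0],m[:,2].max())
print(readout.sense()["time"])
cv2.imwrite("pics/f7.png",np.hstack([cv2.resize(ims[1][120:300,190:370],(400,400),interpolation=cv2.INTER_CUBIC),cv2.resize(ims[0][160:290,180:310],(400,400),interpolation=cv2.INTER_CUBIC)])[:,:,::-1])
E
```

```text
top ((0.34842681884765625, 135.48390197753906), (240.50088500976562, 170.5179443359375), 0.040207602083683014)
 bar 271 y0 -163.7579182194946 z top 263.8848669183012
  tin (779.2313842773438, 171.71240234375) 117.15277936583107
  glue (732.4743041992188, -273.4337463378906) 175.352836568449
  roll (397.3526916503906, -461.3296813964844) 108.15298504942302
scene ((-0.4999237060546875, 136.01039123535156), (243.18655395507812, 170.86216735839844), 0.21562997996807098)
 bar 348 y0 -167.6089529520045 z top 263.219180932352
  tin (783.194091796875, 170.20497131347656) 114.82571136963054
  glue (738.09423828125, -276.8290710449219) 173.42222617956224
  roll (398.29156494140625, -463.40423583984375) 105.47816258564342
42.0583
```

View pics/f7.png

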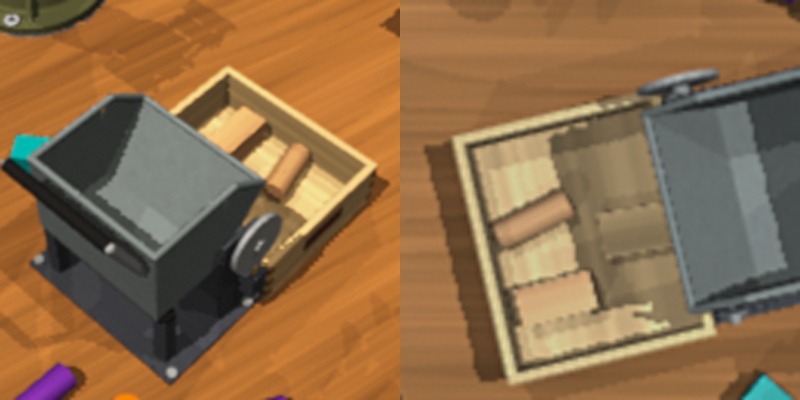

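All three offcuts are in the tote: in the top half the dowel is at (533,218), one block at (555,293) and one in the shade at (635,232). The bin is empty, its bar reads within 0.1 mm of where it started, and the tote and bystanders have not moved.

```bash
python3 -c "
from plant import bot
print(bot.hand_in())"
```

```text
the job is handed in; nothing more can be done
None
```

The job is handed in at about 42 s of 70: the tote stands square and centred against the stand with all three offcuts in it, the bin is empty and back home in its catch, and the tin, glue and roll have not moved.

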